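# Reset a tripped breaker under a terminal cover with a snap tab

### The job

A breaker inside the grey distribution box has tripped. With the fingertips press the orange snap tab fully down and, while it is down, push the released black cover by its upright lip off its seat until it lies clear of the guides on the flat deck of the box; then press the red button that stands proud on the tripped breaker fully home. Only press and push: nothing is gripped or lifted, and the loose things round the box stay where they are.

Things in the scene. Friction and masses are not known exactly. Their poses are not given: they have to be found in the camera images.
- box: Grey distribution box fixed to the worktop, 278 x 124 mm. Origin on the worktop under it; x is the way the cover slides off, z up. Along x in mm: low shoulder (28 high) -140 to -66 with the tab over it, the tab's root block (46 high) -140 to -124; terminal bay under the cover, open -44 to 14 and 84 wide in y; then the deck. Guides (53 high, inner edges at y +-47) hold the cover down from x -68 to 14.
- cover: Loose black plastic cover, about 0.12 kg, plate 94 (x) x 104 (y) x 4 mm. Origin on its underside; seated, that is 44 mm above the box's origin, same axes. The plate reaches from x -68 to 26; at x -68 stands an upright lip 88 wide, its top 24 mm above the origin. Slid 95 mm along the box's x it lies on the deck, off the guides; at 107 mm it meets the end stop. Once free it slides with 1 to 4 N.
- cover_lip (a point): Middle of the flat upright push face of the cover's lip (yellow line near its top), facing the tab; 58 mm above the worktop when seated. Push here along the box's x.
- tab_pad (a point): Middle of the top of the orange ribbed pad (30 x 44 mm), 56 mm above the worktop at rest, 21 mm from the lip's face. A fingertip presses it 3.5 to 5 mm down to its stop with 5 to 7 N. It springs back, so keep it down while the cover makes its first 10 mm: the fingertip, now 51 to 52.5 mm high, slides straight on along the box's x, off the pad and against the lip, and meets nothing else of the box.
- tab (a joint): Angle of the snap tab (sprung leaf hinged across the box at x -127, height 40 mm; its tooth catches in a pocket under the cover), rad: 0 at rest, cover free above 0.055, stop at 0.14.
- reset_top (a point): Middle of the top of the tripped breaker's red button (10 mm across), at first hidden under the cover; 41 mm above the worktop tripped, 34 when home. Three breakers (30 high) stand in a row in the bay at the box's x -15, y -18, 0 and 18, in any order. The tripped button stands 11 mm out on a wider white shank; the other two stand 4 mm out and do not move.
- reset (a joint): Travel of the tripped button in m: 0 tripped (proud), 0.007 fully home. Pressing down takes about 3 N, and it stays where it is pushed.
- pen_b: Loose white pen with red ends, 145 mm long and 9 thick, lying beside the box at about y -118 of it. To be left alone. Origin under its middle.
- hex_key_6: Loose dark hex key, 98 mm, lying at the box's +y side. To be left alone. Origin under its middle.
- sample_cup: Loose light sample cup, 37 mm across and 26 high, at the box's +y side. To be left alone. Origin under its middle.
- deck (a point): Middle of the flat bare top of the box, 44 mm above the worktop, x 74 of the box: the deck reaches from x 14 to 133, has no guides, and ends in a stop ridge 6 mm high. The pushed-off cover lies here.
Things that resemble listed ones, but are neither listed nor needed, are in the scene too. Several things have the shape of the cover; the one meant has the colours described above.

How it is judged:
On the way, in this order (a step that is already met when the one before it is completed fails the run):
1. the snap tab is pressed down while the cover is still on its seat (value of joint tab above 0.06 rad and x of cover in the frame of box below 0.006 m), for 0.1 s.
2. the cover has been pushed off its seat and lies flat on the deck, clear of the guides (x of cover in the frame of box above 0.083 m and z of cover in the frame of box below 0.047 m and angle between cover's own z axis and vertical below 0.06 rad), for 0.2 s.
3. the tripped breaker's button is pressed home (value of joint reset above 0.0055 m), for 0.2 s.
At the end, for the whole second after the job is handed in: The cover lies at rest and flat (within 3.4 degrees) on the deck, slid 83 to 115 mm off its seat and within 25 mm of the middle line; the snap tab has sprung back (under 0.02 rad); the tripped breaker's button is at least 5.5 of its 7 mm in (all of step 2 and x of cover in the frame of box below 0.115 m and y of cover in the frame of box between -0.025 and 0.025 m and z of cover in the frame of box above 0.041 m and linear speed of cover below 0.02 m/s and value of joint tab below 0.02 rad and value of joint reset above 0.0055 m); the robot touches nothing.
It fails at once if the cover is lifted or tipped off the box instead of pushed along it (z of cover in the frame of box above 0.056 m or angle between cover's own z axis and vertical above 0.3 rad).
It fails at once if the pen, hex key or sample cup is moved by more than 25 mm (distance of any of pen_b, hex_key_6, sample_cup from where it was at the start of the episode above 0.025 m).
It also fails if it takes over 48 s, if anything falls off the work surface, if the arm or the gripper's body presses on something with over 40 N, if the wrist force passes 120 N, or if a joint passes its speed limit or range.

### The arm

A 6-joint arm with a two-finger parallel gripper is mounted at the origin on a cart in front of the work surface, level with it; the furniture and walls round the work are solid. World frame = base frame: x ahead of the robot, y to its left, z up, the work surface at z = 0. Lengths are in m, angles in rad, forces in N, time in s.
With the tool pointing down it reaches from about 0.35 to 0.875 m from the base axis. Payload 4.2 kg.
Tool frame: the origin (TCP) lies where the fingers leave the gripper's body, on its centre line; the fingertips stand 73 mm ahead of it and the grasp point (between the pads) lies 54 mm ahead of it; z points along the fingers, y is the line along which they close (so a half turn about z gives the same grasp; the last joint's range is limited). The gripper opens to 85 mm and grips with 20 to 120 N. Pads are 22 mm wide; open, the fingers measure 114 mm over their backs; the gripper's body (76 mm by 85 mm) begins 54 mm behind the grasp point. The pads swing forward as they close: fully open they stand 13 mm farther back than shut.
Start: joints at [1.568, 0.385, 0.008, 0, -1.194, -0.259], TCP at [0.162, 0.604, 0.304] pointing down, gripper open.
Joint ranges: [-3.14, 3.14], [-1.21, 2.06], [-1.07, 1.41], [-3.16, 2.05], [-2.99, -0.16], [-3.1, 3.1]. Speed limits (rad/s): [2.79, 2.79, 3.14, 3.14, 3.14, 3.14].

### API

Orientations are given as a rotation vector (axis times angle).
In Python, from cell import bot gives the robot as it stands.
- The arm moves only by the tool carry_out, never from a script. Its argument "commands" is a list that holds one entry, the list of rows, each a list of 7 numbers: the shift along the world's x, y, z in mm, then the turn, a rotation vector about the world's x, y, z in rad, then the finger opening in mm, from 0 to 85.4. In form: [[[x, y, z, ax, ay, az, jaw], ...]]. A call has 1 to 12 rows; each row is the pose to reach, as a shift and turn from the pose commanded when the call began; what a row does not reach only later rows make up. A row lasts 1/8 s, in which the tool goes at most 62.5 mm and 10.7 degrees, less where a joint would pass 70% of its speed; a pose out of reach is approached as far as the arm can. A call with a gripper value outside its range is refused whole. The fingers move at their own pace and stop on an object; "squeeze" is the grip in N (left out, the last holds). Time passes only in rows, so rows that repeat a pose let the fingers close. It gives the time, the measured TCP pose, the force, the opening and the grip force at its end, in the units of the state.
- bot.get_obs(): the state, without advancing time (a new reading comes with each control period).
- bot.snapshot(name): name is "side" or "top" or "wrist"; returns a dict with "img" (400x640x3 uint8, red, green, blue), "range_z" (400x640 float32, m along the optical axis (not along the pixel's ray), 0 where there is no reading), "mtx" (3x3 intrinsics, pixels), "k1" (the pictures are not rectified: a ray, as slopes to the right and down, at radius r is drawn at 1 + k1 r^2 times it, then the intrinsics apply), "R" (3x3) and "t" (3): a world point X has camera coordinates R X + t. Camera axes: x right, y down, z forward; pixel columns grow to the right and rows downward; lengths in m; the calibration is good to about 2 mm. A picture is of the moment at which its call begins.
- bot.hand_in(): hands the job in; it is judged then, once.
The state is a dict: "time": time; "qpos": joint angles; "joint_velocities": joint speeds; "joint_torque": joint torques, N m; "tcp_pos": TCP position; "ee_rot": TCP orientation; "force": force on the tool from outside, world axes, zero at the start; "ft_torque": the same for the moment, N m; "gripper_width": finger opening in m; "finger_force": force on a finger pad.
Only numpy, scipy, OpenCV 4.12 (cv2) and the standard library are available. Lean on these libraries where they do the work, as an engineer would, in place of code of your own. Each camera call takes 0.05 s, during which the arm holds its last target. There are 200 camera calls.

## Working session

There is one attempt and no reset: what is moved stays moved. The work goes in short steps, Python scripts to look and compute and a tool call to move; the robot and the scene stay as the last step left them, time stands still between calls to the robot, and variables do not carry over. Pictures are saved under pics/ and viewed, at most 10 in all, crops included, and the job is handed in when it is done.

Besides the shell and the picture viewer there is one more tool, called after "Emit:" as name(argument=value, ...) on one line, values as JSON. carry_out: Moves the arm, as the interface text tells. Its arguments: {"type":"object","properties":{"commands":{"type":"array","items":{"type":"array","items":{"type":"array","items":{"type":"number"}}}},"squeeze":{"type":"number"}},"required":["commands"]}

```bash
mkdir -p pics
cat > h.py <<'E'
import numpy as np, cv2
from cell import bot
def snap(n,f):
    s=bot.snapshot(n); cv2.imwrite('pics/'+f,s['img'][:,:,::-1]); np.savez('pics/'+f[:-4]+'.npz',**s); return s
def ray(s,u,v):
    m=s['mtx'];k=float(s['k1'])
    p=cv2.undistortPoints(np.array([[[u,v]]],float),m,np.array([k,0,0,0.]))[0,0]
    d=s['R'].T@np.array([p[0],p[1],1]);o=-s['R'].T@s['t'];return o,d
def onz(s,u,v,z):
    o,d=ray(s,u,v);return o+d*(z-o[2])/d[2]
def pt(s,u,v):
    o,d=ray(s,u,v);return o+d*float(s['range_z'][int(v),int(u)])
def proj(s,X):
    c=s['R']@np.array(X)+s['t'];p=c[:2]/c[2];p=p*(1+float(s['k1'])*(p@p));return s['mtx'][:2,:2]@p+s['mtx'][:2,2]
E
python3 - <<'E'
from h import *
for n in('top','side'):
    s=snap(n,n+'1.png')
    print(n,-s['R'].T@s['t'],s['mtx'][0,0],s['k1'])
o=bot.get_obs();print(o['time'],o['tcp_pos'],o['ee_rot'],o['force'],o['gripper_width'])
E
```

```text
top [ 0.48837138 -0.13515106  0.93819497] 473.52502956260065 0.038607563675423014
side [0.27904628 0.44818457 0.65695813] 412.51224250630116 -0.020975870253155688
0.1 [0.1616532  0.60334125 0.30291189] [ 3.11270632e+00 -4.10042975e-01 -2.30245275e-04] [ 0.19536734 -0.05385253  0.15236018] 0.08563062950178181
```

View pics/top1.png

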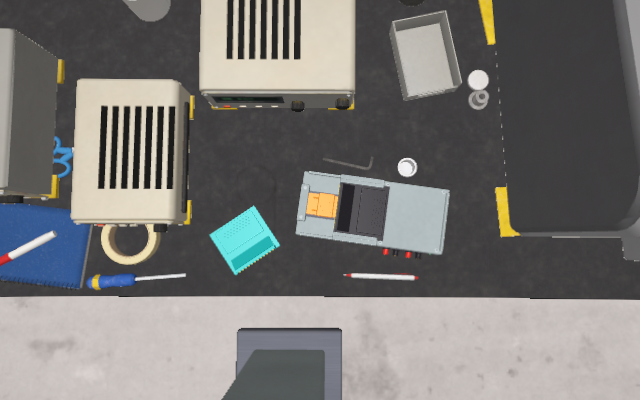

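View pics/side1.png

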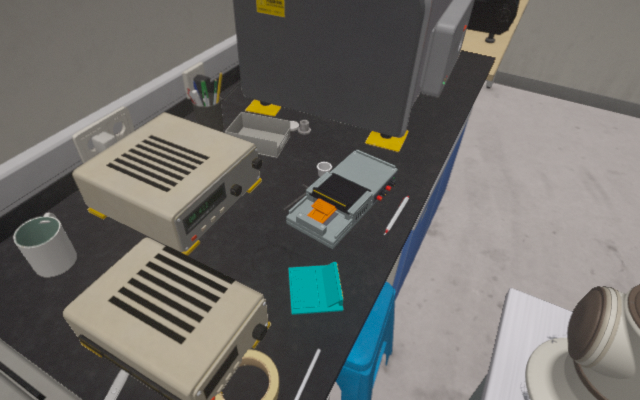

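The top view shows the box lying left to right: tab at about (322,205), cover (362,208), deck (418,218), pen (381,276), hex key (350,162) and cup (407,167). The side view agrees. The turquoise cover-like part and the instruments are decoys or obstacles.

```bash
cat >> h.py <<'E'
def cloud(s):
    v,u=np.mgrid[0:400,0:640]
    p=cv2.undistortPoints(np.stack([u,v],-1).reshape(-1,1,2).astype(float),s['mtx'],np.array([float(s['k1']),0,0,0.]))[:,0]
    c=np.c_[p,np.ones(len(p))]*s['range_z'].reshape(-1,1)
    return ((c-s['t'])@s['R']).reshape(400,640,3)
E
python3 - <<'E'
from h import *
for n in('top','side'):
    s=dict(np.load(f'pics/{n}1.npz'));P=cloud(s);h=cv2.cvtColor(s['img'],cv2.COLOR_RGB2HSV)
    print(n,'table z',[pt(s,*q).round(3) for q in ([(270,200),(350,255)] if n=='top' else [(260,230),(350,290)])])
    ins=(abs(P[...,0]-.44)<.15)&(abs(P[...,1]+.19)<.22)
    m=(ins&(h[...,0]>8)&(h[...,0]<22)&(h[...,1]>150)&(h[...,2]>120)).astype(np.uint8)
    c=max(cv2.findContours(m,0,1)[0],key=cv2.contourArea);M=cv2.moments(c);u,v=M['m10']/M['m00'],M['m01']/M['m00']
    print('orange',cv2.minAreaRect(c),u,v,pt(s,u,v).round(4),onz(s,u,v,.056).round(4), 'zmax',np.percentile(P[m>0][:,2],[10,50,90]).round(4))
    # box: heights over 15mm connected
    b=(ins&(P[...,2]>.034)&(P[...,2]<.052)).astype(np.uint8)
    c=max(cv2.findContours(cv2.morphologyEx(b,cv2.MORPH_CLOSE,np.ones((5,5))),0,1)[0],key=cv2.contourArea)
    w=np.array([onz(s,*q[0],.044)[:2] for q in c],np.float32)*1000
    print('box',cv2.minAreaRect(w),cv2.boxPoints(cv2.minAreaRect(w)).round(1).tolist())
    k=(ins&(h[...,2]<75)&(P[...,2]>.04)).astype(np.uint8)
    c=max(cv2.findContours(k,0,1)[0],key=cv2.contourArea)
    w=np.array([onz(s,*q[0],.048)[:2] for q in c],np.float32)*1000
    print('cover',cv2.minAreaRect(w),cv2.boxPoints(cv2.minAreaRect(w)).round(1).tolist(),np.median(P[k>0][:,2]))
    if n=='top':
        for nm,q in dict(tl=(303,172),tr=(449,190),br=(444,254),bl=(296,235),inst=(130,150),inst2=(277,50),rightbig=(570,120),pen=(381,276),hexk=(350,162),cup=(407,167),tray=(425,55)).items(): print(nm,pt(s,*q).round(3))
E
```

```text
top table z [array([ 0.558, -0.017, -0.002]), array([ 0.45 , -0.176,  0.001])]
orange ((332.3713073730469, 204.2338104248047), (22.782649993896484, 7.889711380004883), 77.19573211669922) 332.0 200.80208333333331 [ 0.5526 -0.14    0.0581] [ 0.5527 -0.14    0.056 ] zmax [0.0425 0.0556 0.0588]
box ((522.9840698242188, -249.64804077148438), (206.56781005859375, 135.5768280029297), 82.3279037475586) [[442.0, -343.0], [576.4000244140625, -361.1000061035156], [604.0, -156.3000030517578], [469.6000061035156, -138.1999969482422]]
cover ((541.295654296875, -165.55055236816406), (23.56627082824707, 89.88951110839844), 81.7700424194336) [[495.1000061035156, -170.8000030517578], [584.0999755859375, -183.60000610351562], [587.5, -160.3000030517578], [498.5, -147.5]] 0.06517923535864543
tl [ 0.614 -0.082 -0.001]
tr [ 0.579 -0.371  0.003]
br [ 0.453 -0.36   0.001]
bl [ 0.489 -0.069 -0.002]
inst [0.639 0.22  0.102]
inst2 [ 0.816 -0.041  0.118]
rightbig [ 0.648 -0.464  0.291]
pen [ 0.41  -0.236  0.008]
hexk [ 0.635 -0.176 -0.001]
cup [ 0.625 -0.289  0.001]
tray [ 0.851 -0.327  0.006]
side table z [array([ 0.654, -0.046, -0.001]), array([ 0.419, -0.001, -0.002])]
orange ((321.70416259765625, 211.26376342773438), (23.0277042388916, 20.928119659423828), 28.300756454467773) 321.39770723104056 210.51940035273367 [ 0.5417 -0.1146  0.0544] [ 0.541  -0.1131  0.056 ] zmax [0.0408 0.0537 0.0571]
box ((526.5928344726562, -214.09878540039062), (293.68670654296875, 135.95108032226562), 82.27471923828125) [[439.5, -350.5], [574.2000122070312, -368.70001220703125], [613.7000122070312, -77.69999694824219], [479.0, -59.5]]
cover ((537.9313354492188, -193.59854125976562), (96.08053588867188, 107.03721618652344), 82.73193359375) [[478.79998779296875, -234.5], [584.9000244140625, -248.0], [597.0999755859375, -152.6999969482422], [490.8999938964844, -139.1999969482422]] 0.050698882195692026
```

```bash
cat > m.py <<'E'
from h import *
for n in('top','side'):
    s=dict(np.load(f'pics/{n}1.npz'));P=cloud(s);h=cv2.cvtColor(s['img'],cv2.COLOR_RGB2HSV)
    ins=(abs(P[...,0]-.535)<.12)&(abs(P[...,1]+.22)<.19)
    def rect(m,z,name):
        c=max(cv2.findContours(m.astype(np.uint8),0,1)[0],key=cv2.contourArea)
        w=np.array([onz(s,*q[0],z)[:2] for q in c],np.float32)*1000
        r=cv2.minAreaRect(w);print(n,name,np.round(r[0],1),np.round(r[1],1),round(r[2],1),cv2.boxPoints(r).round(0).tolist())
    hh=h[...,0];sat=h[...,1]
    rect(ins&(hh>6)&(hh<24)&(sat>120)&(h[...,2]>120)&(P[...,2]>.05),.056,'orange pad')
    dk=ins&(h[...,2]<90)&(P[...,2]>.035)&(P[...,2]<.053)
    rect(dk,.048,'cover plate')
    lip=ins&(hh>18)&(hh<35)&(sat>90)&(P[...,2]>.055)&(h[...,2]<230);lip&=~((hh<24)&(h[...,2]>180))
    print('yellow px',lip.sum(),P[lip].mean(0).round(4) if lip.any() else'')
    rect(cv2.morphologyEx((ins&(P[...,2]>.022)&(P[...,2]<.07)).astype(np.uint8),cv2.MORPH_CLOSE,np.ones((5,5))),.044,'box')
    D=ins&(P[...,2]>.038)&(P[...,2]<.05)&(h[...,2]>100)&(P[...,1]<-.25)
    rect(D,.044,'deck')
E
python3 m.py
python3 - <<'E'
import cv2
a=cv2.imread('pics/top1.png')[150:290,270:470];b=cv2.imread('pics/side1.png')[135:255,270:430]
cv2.imwrite('pics/c1.png',cv2.resize(a,None,fx=4,fy=4,interpolation=2))
E
```

```text
top orange pad [ 545.5 -127.2] [29.9 43.1] 82.1 [[522.0, -139.0], [565.0, -145.0], [569.0, -115.0], [526.0, -109.0]]
top cover plate [ 536.8 -196.7] [89.3 99.6] 81.5 [[481.0, -234.0], [579.0, -248.0], [593.0, -160.0], [494.0, -145.0]]
yellow px 12 [ 0.5221 -0.1432  0.4307]
top box [ 528.3 -214. ] [279.3 137.8] 81.6 [[440.0, -342.0], [576.0, -362.0], [617.0, -86.0], [481.0, -66.0]]
top deck [ 522.2 -298.4] [109.8 124.3] 82.6 [[454.0, -345.0], [577.0, -361.0], [591.0, -252.0], [468.0, -236.0]]
side orange pad [ 544.6 -126.5] [31.9 44.3] 82.6 [[521.0, -139.0], [565.0, -145.0], [569.0, -114.0], [525.0, -108.0]]
side cover plate [ 535.1 -192.2] [ 98.5 104.7] 82.4 [[477.0, -234.0], [580.0, -248.0], [593.0, -150.0], [490.0, -136.0]]
yellow px 97 [ 0.5416 -0.1487  0.0638]
side box [ 543.1 -211.3] [303.6 185.7] 82.4 [[431.0, -350.0], [615.0, -374.0], [655.0, -73.0], [471.0, -49.0]]
side deck [ 521.1 -302.5] [115.  125.9] 85.0 [[453.0, -354.0], [579.0, -365.0], [589.0, -251.0], [463.0, -240.0]]
```

View pics/c1.png

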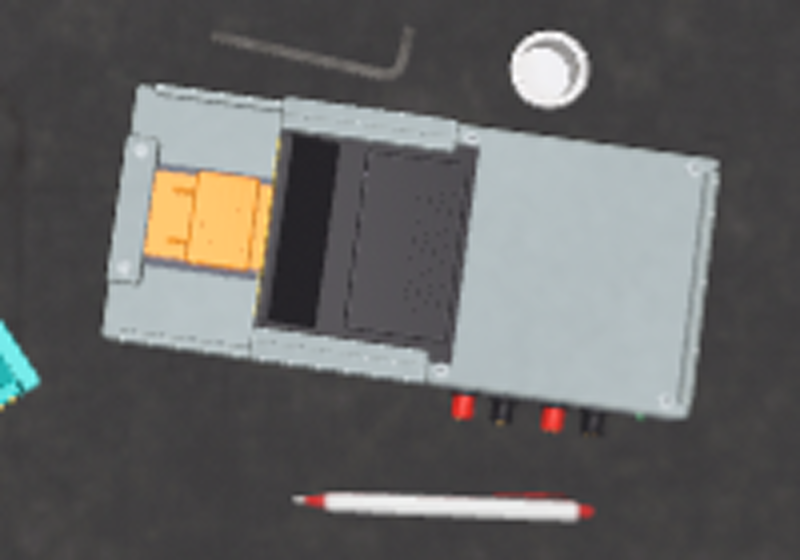

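The crop confirms the layout: pad at about (230,220), lip's yellow line at (265,230) and bare deck (580,260). The box's origin is about (0.533, -0.215) m and its x axis lies at -97.6° in the world. Top and side agree within 1-2 mm. I'll move over the tab with the jaws shut.

Emit:
carry_out(commands=[[[27,-52,0,0,0,-0.12,0],[54,-104,0,0,0,-0.24,0],[81,-156,0,0,0,-0.36,0],[108,-208,0,0,0,-0.48,0],[135,-260,0,0,0,-0.6,0],[162,-312,0,0,0,-0.72,0],[189,-364,0,0,0,-0.84,0],[216,-416,0,0,0,-0.96,0],[243,-468,0,0,0,-1.08,0],[270,-520,0,0,0,-1.2,0],[297,-572,0,0,0,-1.32,0],[324,-624,0,0,0,-1.4415,0]]])

```text
time: 1.6
tcp_pos: [0.4862, -0.0222, 0.3038]
ee_rot: [-2.065, 2.368, 0.0]
force: [1.1, 1.2, 0.3]
gripper_width: -0.0003
finger_force: 0.0
```

Emit:
carry_out(commands=[[[25,-45,0,0,0,0,0],[50,-88,0,0,0,0,0],[58,-106,-40,0,0,0,0],[58,-106,-90,0,0,0,0],[58,-106,-133,0,0,0,0],[58,-106,-133,0,0,0,0],[58,-106,-133,0,0,0,0]]])

```text
time: 2.48
tcp_pos: [0.5448, -0.1263, 0.1724]
ee_rot: [-2.069, 2.362, -0.003]
force: [0.0, -0.4, 0.9]
gripper_width: -0.0
finger_force: 0.0
```

Run:
```python
from h import *
s=snap('side','side2.png');o=bot.get_obs();print(o['tcp_pos'],o['ee_rot'],o['force'])
a=s['img'][90:250,230:430,::-1];cv2.imwrite('pics/c2.png',cv2.resize(a,None,fx=3.7,fy=3.7,interpolation=2))
t=o['tcp_pos']
print('proj tip',proj(s,t-[0,0,.073]))
P=cloud(s)
for v in range(150,235,5):
    print(v,[tuple((P[v,u]*1000).round().astype(int)) for u in range(305,345,8)])
w=bot.snapshot('wrist');print(-w['R'].T@w['t'])
```

```text
[ 0.54503695 -0.12625456  0.17302993] [-2.06859924  2.36082374 -0.00447672] [-0.10352984 -0.37296407 -0.25169588]
proj tip [323.48435029 190.48944557]
150 [(np.int64(589), np.int64(-125), np.int64(186)), (np.int64(564), np.int64(-110), np.int64(205)), (np.int64(550), np.int64(-115), np.int64(206)), (np.int64(534), np.int64(-115), np.int64(212)), (np.int64(516), np.int64(-111), np.int64(221))]
155 [(np.int64(587), np.int64(-121), np.int64(177)), (np.int64(564), np.int64(-111), np.int64(193)), (np.int64(549), np.int64(-115), np.int64(195)), (np.int64(529), np.int64(-107), np.int64(208)), (np.int64(517), np.int64(-114), np.int64(208))]
160 [(np.int64(279), np.int64(448), np.int64(657)), (np.int64(578), np.int64(-139), np.int64(157)), (np.int64(549), np.int64(-116), np.int64(183)), (np.int64(528), np.int64(-106), np.int64(197)), (np.int64(515), np.int64(-112), np.int64(199))]
165 [(np.int64(680), np.int64(-294), np.int64(0)), (np.int64(570), np.int64(-125), np.int64(157)), (np.int64(550), np.int64(-119), np.int64(169)), (np.int64(529), np.int64(-109), np.int64(184)), (np.int64(608), np.i
[... 2476 characters left out ...]
), (np.int64(547), np.int64(-88), np.int64(47)), (np.int64(535), np.int64(-100), np.int64(43)), (np.int64(526), np.int64(-121), np.int64(28)), (np.int64(511), np.int64(-130), np.int64(28))]
225 [(np.int64(561), np.int64(-80), np.int64(32)), (np.int64(541), np.int64(-77), np.int64(45)), (np.int64(526), np.int64(-83), np.int64(47)), (np.int64(519), np.int64(-109), np.int64(27)), (np.int64(505), np.int64(-117), np.int64(27))]
230 [(np.int64(561), np.int64(-80), np.int64(17)), (np.int64(540), np.int64(-75), np.int64(32)), (np.int64(520), np.int64(-72), np.int64(46)), (np.int64(512), np.int64(-94), np.int64(29)), (np.int64(498), np.int64(-103), np.int64(28))]
[ 0.533291   -0.20715764  0.24325031]
```

View pics/c2.png

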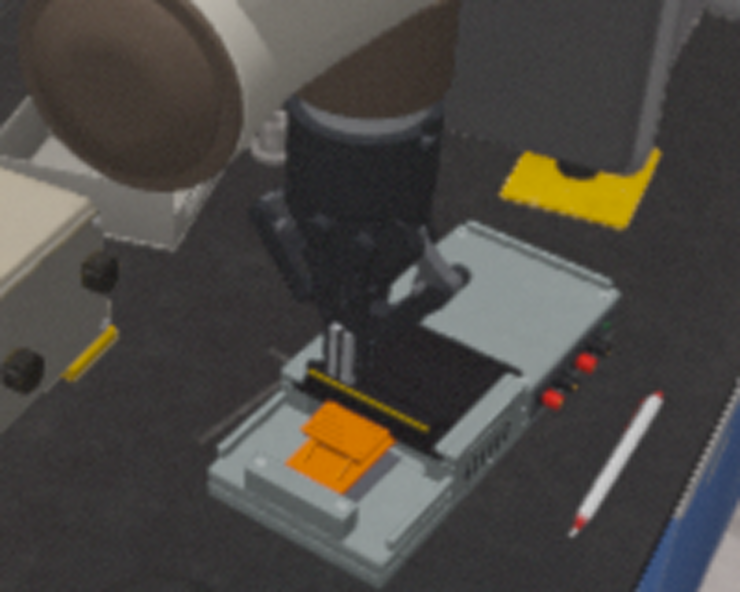

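The crop shows the shut fingertips at about (342,382), just above the orange pad (345,430), with the lip's yellow line right behind. Lowering onto the pad step by step.

Emit:
carry_out(commands=[[[0,-2,-20,0,0,0,0],[0,-2,-38,0,0,0,0],[0,-2,-41,0,0,0,0],[0,-2,-43,0,0,0,0],[0,-2,-45,0,0,0,0],[0,-2,-45,0,0,0,0]]])

```text
time: 3.32
tcp_pos: [0.5445, -0.1288, 0.1272]
ee_rot: [-2.069, 2.362, -0.003]
force: [-1.5, -3.3, 4.5]
gripper_width: -0.0002
finger_force: 2.1
```

Emit:
carry_out(commands=[[[0,0,-1,0,0,0,0],[0,0,-2,0,0,0,0],[0,0,-2.5,0,0,0,0],[0,0,-2.5,0,0,0,0],[0,0,-2.5,0,0,0,0]]])

```text
time: 3.95
tcp_pos: [0.5444, -0.1293, 0.1247]
ee_rot: [-2.07, 2.363, -0.004]
force: [-0.7, -5.8, 6.9]
gripper_width: -0.0004
finger_force: 3.7
```

Emit:
carry_out(commands=[[[-0.4,-3,0,0,0,0,0],[-0.8,-6,0,0,0,0,0],[-1.2,-9,0,0,0,0,0],[-1.5,-11,0,0,0,0,0],[-1.7,-13,0,0,0,0,0],[-2.0,-15,0,0,0,0,0],[-2.0,-15,0,0,0,0,0]]])

```text
time: 4.82
tcp_pos: [0.5416, -0.1435, 0.1233]
ee_rot: [2.069, -2.364, -0.0]
force: [1.7, 1.8, 2.9]
gripper_width: -0.0
finger_force: 1.5
```

Run:
```python
from h import *
s=snap('side','side3.png');o=bot.get_obs();print(o['tcp_pos'],o['force'])
a=s['img'][135:255,270:430,::-1];cv2.imwrite('pics/c3.png',cv2.resize(a,None,fx=4.5,fy=4.5,interpolation=2))
for f in('side1','side3'):
    s=dict(np.load(f'pics/{f}.npz'));h=cv2.cvtColor(s['img'],cv2.COLOR_RGB2HSV)[150:230,290:370]
    m=(h[...,0]>21)&(h[...,0]<35)&(h[...,1]>100)
    v,u=np.where(m);q=np.array([onz(s,290+a,150+b,.064)[:2]*1000 for a,b in zip(u,v)])
    print(len(q),np.median(((q-[533.2,-215])@np.array([-.133,-.991]))))
```

```text
[ 0.54163729 -0.14351922  0.12328231] [0.22424235 1.05028605 3.30826175]
77 -67.61161274283435
48 -59.94318040297176
```

View pics/c3.png

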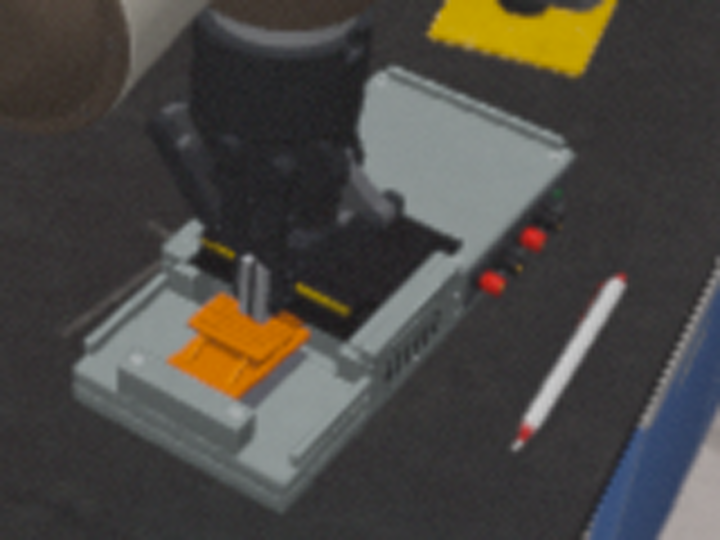

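The lip (yellow line, crop (230,250) to (345,310)) has moved about 8 mm with the tab still held down, so the cover is released. Pushing on.

Emit:
carry_out(commands=[[[-0.7,-5,0,0,0,0,0],[-1.3,-10,0.5,0,0,0,0],[-2.4,-18,1,0,0,0,0],[-3.5,-26,1,0,0,0,0],[-4.6,-34,1,0,0,0,0],[-5.6,-42,1,0,0,0,0],[-6.7,-50,1,0,0,0,0],[-7.8,-58,1,0,0,0,0],[-8.9,-66,1,0,0,0,0],[-9.7,-72,1,0,0,0,0],[-10.2,-76,1,0,0,0,0],[-10.2,-76,1,0,0,0,0]]])

```text
time: 6.38
tcp_pos: [0.5315, -0.2196, 0.1244]
ee_rot: [2.069, -2.364, 0.0]
force: [-0.1, 0.0, 0.1]
gripper_width: 0.0
finger_force: 0.0
```

```bash
cat > c.py <<'E'
from h import *
import sys
s=snap('top',sys.argv[1]);o=bot.get_obs();print(o['time'],o['tcp_pos'],o['force'])
P=cloud(s);h=cv2.cvtColor(s['img'],cv2.COLOR_RGB2HSV)
B=(P[...,:2]*1000-[533.2,-215]);bx=B@np.array([-.133,-.991]);by=B@np.array([.991,-.133])
k=(h[...,2]<90)&(P[...,2]>.04)&(P[...,2]<.053)&(bx>0)&(bx<140)&(abs(by)<60)
print('cover bx',np.percentile(bx[k],[1,50,99]).round(1),'by',np.percentile(by[k],[1,50,99]).round(1),np.median(P[k][:,2]))
r=((h[...,0]<8)|(h[...,0]>172))&(h[...,1]>120)&(abs(bx+15)<35)&(abs(by)<45)
n,l,st,c=cv2.connectedComponentsWithStats(r.astype(np.uint8))
for i in range(1,n):
    w=onz(s,*c[i],.041)*1000;d=w[:2]-[533.2,-215];print('red',st[i][4],c[i].round(1),w.round(1),'box',(d@[-.133,-.991]).round(1),(d@[.991,-.133]).round(1),P[l==i][:,2].max().round(4))
E
python3 c.py top2.png
```

```text
6.425 [ 0.53155888 -0.21945797  0.12444866] [ 0.21700311 -0.39716393 -0.38054325]
cover bx [ 30.1  84.4 109.1] by [-50.3 -41.8 -16.5] 0.04951038634725643
```

Emit:
carry_out(commands=[[[-0.7,-5,0,0,0,0,0],[-1.2,-9,0,0,0,0,0],[-1.7,-12.5,0,0,0,0,0],[-1.7,-12.5,0,0,0,0,0],[-1.3,-9,0,0,0,0,0],[1,8,10,0,0,0,0],[4,28,50,0,0,0,0],[7,50,110,0,0,0,0],[10,70,120,0,0,0,0],[12,110,120,0,0,0,0],[12,160,120,0,0,0,0],[12,160,120,0,0,0,0]]])

```text
time: 7.92
tcp_pos: [0.5435, -0.0557, 0.2455]
ee_rot: [-2.075, 2.357, -0.001]
force: [-0.6, -1.1, 0.6]
gripper_width: -0.0001
finger_force: 0.0
```

```bash
python3 c.py top3.png; python3 -c "
import cv2;cv2.imwrite('pics/c4.png',cv2.resize(cv2.imread('pics/top3.png')[150:290,270:470],None,fx=4,fy=4))"
```

```text
7.975 [ 0.54349786 -0.0570104   0.24531607] [0.14667562 0.53649643 0.40473369]
cover bx [ 35.7  84.5 121.1] by [-49.7  -0.5  50.2] 0.04993200497128607
red 26 [365.  201.5] [ 552.7 -202.7   41. ] box -14.7 17.7 0.038
red 25 [363.7 210.9] [ 534.9 -200.2   41. ] box -14.9 -0.3 0.0374
red 11 [362.6 220.1] [ 517.4 -198.2   41. ] box -14.6 -17.9 0.0433
```

View pics/c4.png

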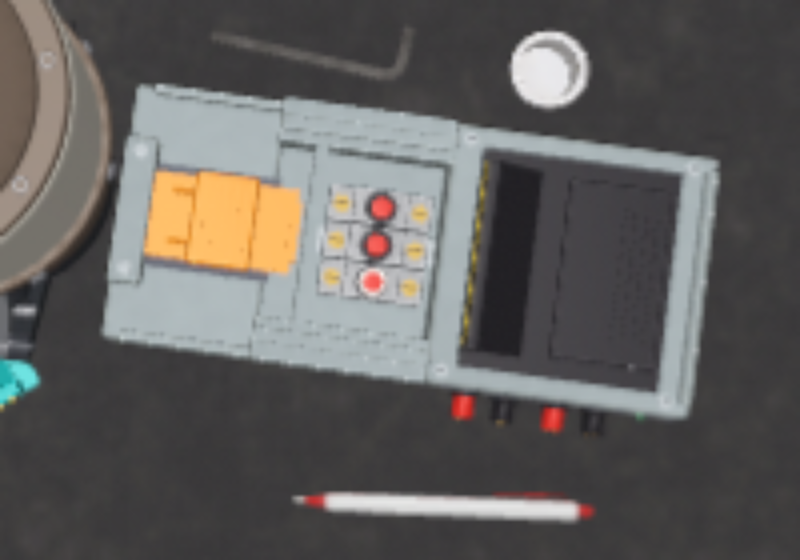

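The crop shows the cover on the deck between the guides' ends and the stop. The bay is open, and the button with the white shank at (372,281), box y about -18, is the tripped one. Going over it.

Emit:
carry_out(commands=[[[-10,-50,0,0,0,0,0],[-20,-100,0,0,0,0,0],[-26,-138,0,0,0,0,0],[-26,-141.5,-40,0,0,0,0],[-26,-141.5,-85,0,0,0,0],[-26,-141.5,-115,0,0,0,0],[-26,-141.5,-120,0,0,0,0],[-26,-141.5,-120,0,0,0,0]]])

```text
time: 8.98
tcp_pos: [0.5181, -0.2011, 0.1252]
ee_rot: [-2.069, 2.363, -0.002]
force: [0.5, 1.0, -0.2]
gripper_width: 0.0003
finger_force: 0.0
```

Emit:
carry_out(commands=[[[-0.7,2.8,-6,0,0,0,0],[-0.7,2.8,-10,0,0,0,0],[-0.7,2.8,-13,0,0,0,0],[-0.7,2.8,-15,0,0,0,0],[-0.7,2.8,-17,0,0,0,0],[-0.7,2.8,-18,0,0,0,0],[-0.7,2.8,-18,0,0,0,0],[-0.7,2.8,-18,0,0,0,0]]])

```text
time: 9.98
tcp_pos: [0.5171, -0.1979, 0.1067]
ee_rot: [-2.069, 2.363, -0.001]
force: [-0.4, 2.1, 4.2]
gripper_width: 0.0002
finger_force: 2.3
```

Emit:
carry_out(commands=[[[0,0,-0.8,0,0,0,0],[0,0,-1.5,0,0,0,0],[0,0,-1.5,0,0,0,0],[0,0,-1.5,0,0,0,0]]])

```text
time: 10.48
tcp_pos: [0.5171, -0.1979, 0.1065]
ee_rot: [-2.07, 2.363, -0.001]
force: [-2.8, 5.0, 13.4]
gripper_width: 0.0005
finger_force: 6.5
```

The force jumps to 13 N with no further travel, so the button is on its stop. Retreating straight up and away to look.

Emit:
carry_out(commands=[[[0,0,15,0,0,0,0],[0,0,60,0,0,0,0],[0,0,120,0,0,0,0],[5,50,135,0,0,0,0],[15,100,135,0,0,0,0],[25,150,135,0,0,0,0],[25,150,135,0,0,0,0],[25,150,135,0,0,0,0]]])

```text
time: 11.48
tcp_pos: [0.5416, -0.0482, 0.2398]
ee_rot: [2.069, -2.363, -0.0]
force: [0.6, 0.2, 0.5]
gripper_width: -0.0002
finger_force: 0.0
```

```bash
python3 c.py top4.png; python3 -c "
import cv2;cv2.imwrite('pics/c5.png',cv2.resize(cv2.imread('pics/top4.png')[150:290,270:470],None,fx=4,fy=4))"
```

```text
11.525 [ 0.5415046  -0.04867495  0.23975525] [-0.73383803 -0.17807562  0.35903084]
cover bx [ 34.6  84.4 121.2] by [-49.7  -0.6  50.1] 0.04994885354140492
red 26 [365.  201.5] [ 552.7 -202.7   41. ] box -14.7 17.7 0.0383
red 25 [363.7 210.9] [ 534.9 -200.2   41. ] box -14.9 -0.3 0.0378
red 26 [362.5 220. ] [ 517.6 -197.9   41. ] box -14.9 -17.7 0.0374
```

View pics/c5.png

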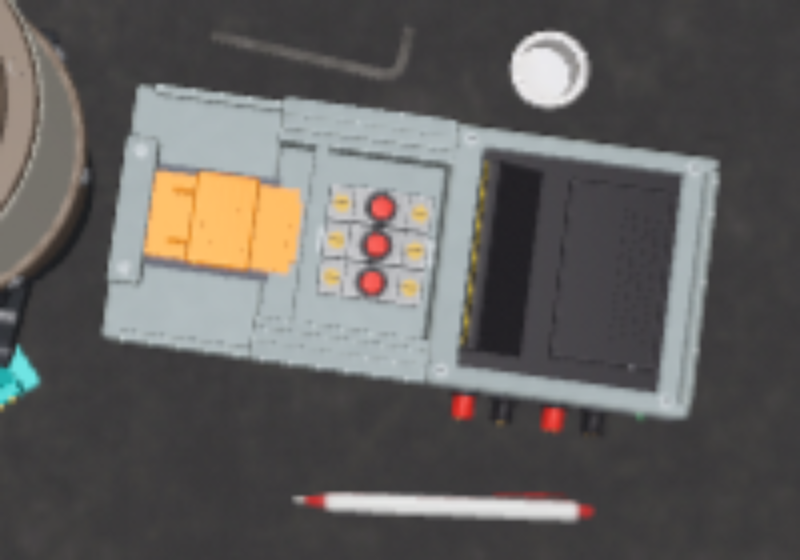

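The three buttons (380,208), (376,245) and (372,282) now look alike and stand at the same height. The cover lies flat on the deck, the tab is up, and the loose things haven't moved.

```bash
python3 -c "
from cell import bot
print(bot.hand_in())"
```

```text
the job is handed in; nothing more can be done
None
```

The job is handed in, with no verdict shown: the tab was pressed and has sprung back, the cover lies about 95 mm along on the deck, the tripped button is home, and nothing loose was moved.

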